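Move the drying cover plate with the lifter

ROBOT

A 6-joint arm with a two-finger parallel gripper is mounted at the origin on a cart in front of the work surface, level with it; the furniture and walls round the work are solid. World frame = base frame: x ahead of the robot, y to its left, z up, the work surface at z = 0. Lengths are in m, angles in degrees, forces in N, time in s.
With the tool pointing down it reaches from about 0.35 to 0.875 m from the base axis. Payload 4.2 kg.
Tool frame: the origin (TCP) lies on the centre line of the jaws, within the pads' length; the fingertips stand 25 mm ahead of it and the grasp point (between the pads) lies 6 mm ahead of it; z points along the fingers, y is the line along which they close (so a half turn about z gives the same grasp; the last joint's range is limited). The gripper opens to 87 mm and grips with 3 to 60 N. Pads are 19 mm wide; open, the fingers measure 117 mm over their backs; the gripper's body (75 mm by 190 mm) begins 51 mm behind the grasp point.
Start: joints at [-62.189, 22.042, 0.453, 0, -68.411, -14.817], TCP at [0.141, -0.609, 0.248] pointing down, gripper open.
Joint ranges: [-179.83, 179.83], [-69.29, 118.12], [-61.27, 80.66], [-181.25, 117.63], [-171.15, -9.14], [-177.46, 177.46]. Speed limits (degrees/s): [159.86, 159.86, 180, 180, 180, 180].

INTERFACE

Orientations are given as a 3x3 rotation matrix whose columns are the frame's x, y, z axes.
In Python, from station import r gives the robot as it stands.
- The arm moves only by the tool move_arm, never from a script. Its argument "series" is a list of rows, each an object with "grip": the opening, from 0 (shut) to 1 (fully open); "xyz": the shift along the tool's x, y, z in mm, a list of three; "angular": the turn, a rotation vector about the tool's x, y, z in rad, a list of three. A call has 1 to 10 rows; each row is the pose to reach, as a shift and turn from the pose commanded when the call began, along the tool's axes at that moment; what a row does not reach only later rows make up. A row lasts 1/10 s, in which the tool goes at most 50 mm and 8.59 degrees, less where a joint would pass 70% of its speed; a pose out of reach is approached as far as the arm can. A call with a gripper value outside its range is refused whole. The fingers move at their own pace and stop on an object; the grip force is fixed at half the most. Time passes only in rows, so rows that repeat a pose let the fingers close. It gives the time, the measured TCP pose, the force, the opening and the grip force at its end, in the units of the state.
- r.sense(): the state, without advancing time (a new reading comes with each control period).
- r.capture(name): name is "scene" or "top" or "wrist"; returns a dict with "img" (384x512x3 uint8, red, green, blue), "camera_matrix" (3x3 intrinsics, pixels), "k1" (the pictures are not rectified: a ray, as slopes to the right and down, at radius r is drawn at 1 + k1 r^2 times it, then the intrinsics apply), "rvec" (rotation vector, rad) and "tvec" (3), from world to camera coordinates, as OpenCV has them; the wrist camera has in their place "hand_eye" (4x4, takes a point from camera to tool coordinates, whose origin is the TCP and whose axes are the flange's). Camera axes: x right, y down, z forward; pixel columns grow to the right and rows downward; lengths in m; the calibration is good to about 2 mm. A picture is of the moment at which its call begins: read the wrist's pose just before it. There is no depth.
- r.finish_job(): hands the job in; it is judged then, once.
The state is a dict: "time_s": time; "joints": joint angles; "joint_velocities": joint speeds; "effort": joint torques, N m; "tcp_pos": TCP position; "ee_rot": TCP orientation; "wrist_force": force on the tool from outside, world axes, zero at the start; "moment": the same for the moment, N m; "gripper_width": opening from 0.0 (shut) to 1.0 (fully open); "gripper_force": force on a finger pad.
Only numpy, scipy, OpenCV 4.12 (cv2) and the standard library are available. Lean on these libraries where they do the work, as an engineer would, in place of code of your own. Each camera call takes 0.05 s, during which the arm holds its last target. There are 200 camera calls.

TASK

The cover plates on the drying stands are freshly coated and must not be touched with the gripper. Take the flat lifter by its handle, slide its blade in under the round plate from the open front of its stand and lift the plate off; carry it level to the empty stand, lower it so that it lies flat on the rails there, and draw the blade out. Then stand the lifter down on its blade on the bench, clear of the plate, and let go; leave the square plate where it is.

Things in the scene. Friction and masses are not known exactly. Their poses are not given: they have to be found in the camera images.
- lifter_grip (a point): Centre of the lifter's wooden handle bar (64 long in x, 20 wide in y, 30 mm tall), 70 mm above the underside of its flat steel blade, on one 12 mm neck. x points to the blade's tip, z up. Blade 3 mm thick, 56 mm wide, from 30 mm behind this point to 120 mm ahead; a plate rides with its centre about 80 mm ahead. Loose, 0.22 kg, stands on its blade on the bench.
- lifter_tip (a point): Front end of the lifter's blade, on its middle line, half-way through its 3 mm thickness; same axes as the handle point, 120 mm ahead of it and 68.5 mm below it.
- round_plate: Round aluminium cover plate, 110 mm across, 6 mm thick (8 mm at its raised centre), six dark bolt holes, 0.15 kg. Origin: centre of its underside; z up. Lies on the rails of stand_a.
- square_plate: Square aluminium cover plate, 100 x 100 x 6 mm, four dark bolt holes. Origin: centre of its underside. Lies on the rails of stand_b; not to be moved.
- stand_a: Fixed steel drying stand, 136 x 136 mm. Origin: centre of its footprint, on the bench; +x to its back wall, -x to its open front. Two rails along x, tops 36 mm up, leave a lane 80 mm wide between them, free underneath save a 3 mm floor at the rear half (x over 8 mm). Lips 45 mm high bound the 130 mm square seat. This one holds the round plate at the start.
- stand_b: Fixed steel drying stand, 136 x 136 mm. Origin: centre of its footprint, on the bench; +x to its back wall, -x to its open front. Two rails along x, tops 36 mm up, leave a lane 80 mm wide between them, free underneath save a 3 mm floor at the rear half (x over 8 mm). Lips 45 mm high bound the 130 mm square seat. This one holds the square plate.
- stand_c: Fixed steel drying stand, 136 x 136 mm. Origin: centre of its footprint, on the bench; +x to its back wall, -x to its open front. Two rails along x, tops 36 mm up, leave a lane 80 mm wide between them, free underneath save a 3 mm floor at the rear half (x over 8 mm). Lips 45 mm high bound the 130 mm square seat. This one is empty: the destination.
There are look-alikes about, which are no part of the job. What is shaped like the round_plate but pink is not meant.

How it is judged (in metres and radians):
On the way:
1. the round plate is carried on the lifter's blade, clear above its stand (height (world z) of round_plate above 0.05 m and contact force between round_plate and lifter above 0.2 N and angle between round_plate's own z axis and vertical below 0.3 rad), for 0.2 s.
At the end, for the whole second after the job is handed in: Round plate flat (within 4 degrees) and at rest on the empty stand's rails, centre within 20 mm of the stand's; lifter standing upright on its blade on the bench, at rest, not touching the plate, blade tip over 58 mm from the plate's centre; square plate within 20 mm of its start (horizontal distance between round_plate and stand_c below 0.02 m and z of round_plate in the frame of stand_c between 0.031 and 0.041 m and angle between round_plate's own z axis and vertical below 0.07 rad and linear speed of each of round_plate, lifter below 0.02 m/s and horizontal distance between lifter_tip and round_plate above 0.058 m and contact force between lifter and round_plate below 0.05 N and angle between lifter_grip's own z axis and vertical below 0.17 rad and height (world z) of lifter_grip between 0.06 and 0.08 m and distance of square_plate from where it was at the start of the episode below 0.02 m).
It fails at once if the gripper or arm touches the round plate (contact force between any of the fingers, the arm and round_plate above 0.3 N).
It fails at once if the round plate is tipped by more than 30 degrees (angle between round_plate's own z axis and vertical above 0.52 rad).
It fails at once if the square plate is moved by more than 20 mm (distance of square_plate from where it was at the start of the episode above 0.02 m).
It also fails if it takes over 67 s, if anything falls off the work surface, if the arm or the gripper's body presses on something with over 40 N, if the wrist force passes 120 N, or if a joint passes its speed limit or range.

## Working session

There is one attempt and no reset: what is moved stays moved. The work goes in short steps, Python scripts to look and compute and a tool call to move; the robot and the scene stay as the last step left them, time stands still between calls to the robot, and variables do not carry over. Pictures are saved under pics/ and viewed, at most 13 in all, crops included, and the job is handed in when it is done.

Besides the shell and the picture viewer there is one more tool, called in YAML: its name, and indented under it one key for each argument. move_arm: Moves the arm, as the interface text tells. Its arguments: {"type":"object","properties":{"series":{"type":"array"}},"required":["series"]}

```bash
mkdir -p pics; ls; cat > h.py <<'E'
import numpy as np,cv2
from station import r
def cap(n,f=None):
    c=r.capture(n)
    if f: cv2.imwrite('pics/'+f,c['img'][:,:,::-1])
    return c
def ray(c,u,v,pose=None):
    K=np.array(c['camera_matrix']);k=c['k1']
    p=np.array([(u-K[0,2])/K[0,0],(v-K[1,2])/K[1,1]]);q=p.copy()
    for _ in range(20): q=p/(1+k*(q@q))
    d=np.array([q[0],q[1],1.])
    if 'rvec' in c:
        R=cv2.Rodrigues(np.array(c['rvec'],float))[0];t=np.array(c['tvec'],float).ravel()
        return -R.T@t,R.T@d
    H=np.array(c['hand_eye']);R=np.array(pose['ee_rot']);o=np.array(pose['tcp_pos'])
    return o+R@H[:3,3],R@H[:3,:3]@d
def onz(c,u,v,z,pose=None):
    o,d=ray(c,u,v,pose);return o+d*(z-o[2])/d[2]
E
python3 - <<'E'
from h import *
s=r.sense();print(s['time_s'],s['tcp_pos'],s['ee_rot'])
a=cap('scene','s0.png');b=cap('top','t0.png')
for c in(a,b):print(c['camera_matrix'],c['rvec'],c['tvec'],ray(c,256,192))
E
```

```text
pics
0.0 [ 0.14038706 -0.60846602  0.24645681] [[-9.74444701e-01 -2.24626653e-01 -6.25392830e-04]
 [-2.24627480e-01  9.74442464e-01  2.09267430e-03]
 [ 1.39338906e-04  2.17967580e-03 -9.99997615e-01]]
[[491.13098972   0.         268.74190551]
 [  0.         491.13098972 195.41717022]
 [  0.           0.           1.        ]] [ 0.78346982 -2.63763044  1.01009638] [0.50788251 0.20485325 1.23647825] (array([0.04981312, 0.83979233, 1.05879906]), array([ 0.39475658, -0.54765494, -0.73821607]))
[[359.23342618   0.         257.43811561]
 [  0.         359.23342618 192.53711292]
 [  0.           0.           1.        ]] [ 2.12973633 -2.14176702  0.17838385] [0.09061599 0.53174921 1.06550929] (array([0.34964164, 0.0895967 , 1.13842069]), array([ 0.16608024,  0.00221276, -0.98611902]))
```

View pics/t0.png

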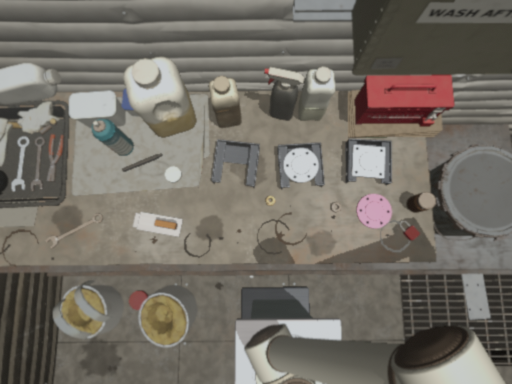

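View pics/s0.png

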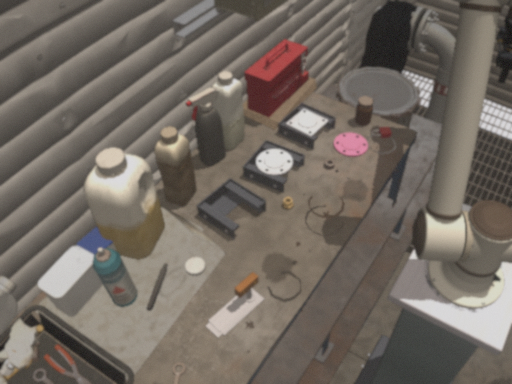

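The top view shows the lifter at (158,224), with its orange handle at (165,224) and its blade tip at the left near (134,220). The round-plate candidates are the silver one in the middle stand at (301,165) and the pink one on the bench at (374,211). The silver one fits: it has the right colour and lies on stand_a's rails. stand_c is empty at (236,162), and stand_b with the square plate is at (368,160). Next I confirm this with a crop and measure.

```bash
python3 - <<'E'
from h import *
c=cap('top');im=c['img']
big=cv2.resize(im[130:250,120:400],None,fx=2.8,fy=2.8,interpolation=cv2.INTER_CUBIC);cv2.imwrite('pics/t1.png',big[:,:,::-1])
hsv=cv2.cvtColor(im,cv2.COLOR_RGB2HSV)
def blobs(m,box,z,name,lo=20):
    u0,v0,u1,v1=box;mm=np.zeros_like(m);mm[v0:v1,u0:u1]=m[v0:v1,u0:u1]
    cs,_=cv2.findContours(mm,cv2.RETR_EXTERNAL,cv2.CHAIN_APPROX_NONE)
    for k in cs:
        if cv2.contourArea(k)>lo:
            rc=cv2.minAreaRect(k);P=[onz(c,*p,z)for p in cv2.boxPoints(rc)]
            print(name,cv2.contourArea(k),np.round(rc[0],1),'ctr',np.round(onz(c,*rc[0],z),4),'corners',np.round(P,3)[:,:2].tolist())
H,S,V=[hsv[...,i].astype(int) for i in range(3)]
o=((H<18)&(S>110)&(V>90)).astype(np.uint8)
w=((S<40)&(V>165)).astype(np.uint8)
d=((V<85)).astype(np.uint8)
blobs(o,(125,205,195,245),.085,'handle')
blobs(((w|o)>0).astype(np.uint8),(125,205,195,245),.003,'blade')
blobs(w,(275,140,328,190),.043,'round',200)
blobs(d,(205,130,265,190),.04,'C',200);blobs(d,(272,138,330,192),.04,'A',200);blobs(d,(340,135,396,186),.04,'B',200)
E
```

```text
handle 80.5 [165.2 223.9] ctr [0.4337 0.3583 0.085 ] corners [[0.432, 0.389], [0.446, 0.387], [0.435, 0.328], [0.421, 0.33]]
blade 785.0 [156.9 223.6] ctr [0.4414 0.4054 0.003 ] corners [[0.427, 0.484], [0.485, 0.476], [0.456, 0.327], [0.399, 0.336]]
round 887.0 [301.  164.5] ctr [ 0.6207 -0.0493  0.043 ] corners [[0.674, 0.003], [0.674, -0.104], [0.568, -0.101], [0.568, 0.005]]
```

View pics/t1.png

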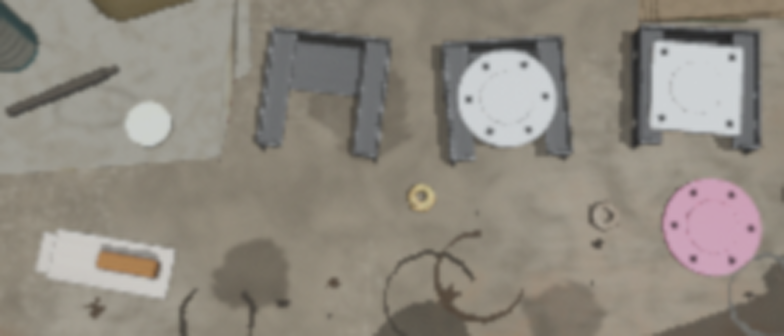

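The crop confirms it. The silver round plate, six dark holes, sits in the middle stand; the pink one is on the bare bench; the left stand is empty. The lifter's yaw is about 79°, with its handle at about (0.433, 0.360). I start moving and compute the stand poses.

move_arm:
  series:
    - {"grip":1,"xyz":[-440,400,-60],"angular":[0,0,-1.15]}
    - {"grip":1,"xyz":[-440,400,-60],"angular":[0,0,-1.15]}
    - {"grip":1,"xyz":[-440,400,-60],"angular":[0,0,-1.15]}
    - {"grip":1,"xyz":[-440,400,-60],"angular":[0,0,-1.15]}
    - {"grip":1,"xyz":[-440,400,-60],"angular":[0,0,-1.15]}
    - {"grip":1,"xyz":[-440,400,-60],"angular":[0,0,-1.15]}
    - {"grip":1,"xyz":[-440,400,-60],"angular":[0,0,-1.15]}
    - {"grip":1,"xyz":[-440,400,-60],"angular":[0,0,-1.15]}
    - {"grip":1,"xyz":[-440,400,-60],"angular":[0,0,-1.15]}
    - {"grip":1,"xyz":[-440,400,-60],"angular":[0,0,-1.15]}

```text
time_s: 1.15
tcp_pos: [0.4245, -0.1982, 0.2981]
ee_rot: [[-0.192, -0.981, 0.0], [-0.981, 0.192, 0.0], [-0.0, -0.0, -1.0]]
wrist_force: [0.2, -1.5, -0.4]
gripper_width: 0.998
gripper_force: 0.0
```

```bash
python3 - <<'E'
from h import *
s=r.sense();print(s['time_s'],s['tcp_pos'],s['ee_rot'],s['joints'])
c=cap('top')
for n,P in dict(C=[(273,30),(390,40),(377,160),(258,145)],A=[(443,42),(563,37),(572,158),(450,163)]).items():
    Q=np.array([onz(c,120+(u+.5)/2.8-.5,130+(v+.5)/2.8-.5,.045) for u,v in P])[:,:2]
    BL,BR,FR,FL=Q;f=(BL+BR-FR-FL);l=BL+FL-BR-FR
    print(n,Q.mean(0),np.degrees(np.arctan2(f[1],f[0])),np.degrees(np.arctan2(-l[0],l[1])),np.linalg.norm(f)/2,np.linalg.norm(l)/2)
R=np.array(s['ee_rot']);print('to hover',R.T@(np.array([.437,.375,.30])-s['tcp_pos'])*1000)
print(r.capture('wrist')['hand_eye'])
E
```

```text
1.15 [ 0.42452985 -0.19815565  0.29807867] [[-1.92492310e-01 -9.81298397e-01  4.07968442e-04]
 [-9.81298477e-01  1.92492334e-01  2.02251905e-05]
 [-9.83777445e-05 -3.96445617e-04 -9.99999917e-01]] [-5.08032093e+00  4.45990514e+00 -1.55365888e+01 -3.43151011e-03
 -6.99803257e+01 -6.01677455e+00]
C [0.62628964 0.15547074] -6.388343933066034 -6.4938474139800775 0.13566636845471702 0.13271417385154932
A [ 0.61802515 -0.0482005 ] 2.233255578935803 2.1032161360121187 0.13878574554051215 0.13524575226332206
to hover [-564.83736818   98.09036756   -1.90465264]
[[ 1.28657704e-03 -9.58258989e-01 -2.85898678e-01  8.03661244e-02]
 [ 9.99999111e-01  1.13251642e-03  7.04207001e-04  8.86816290e-05]
 [-3.51027740e-04 -2.85899330e-01  9.58259594e-01 -1.36928269e-01]
 [ 0.00000000e+00  0.00000000e+00  0.00000000e+00  1.00000000e+00]]
```

move_arm:
  series:
    - {"grip":1,"xyz":[-490,85,20],"angular":[0,0,0]}
    - {"grip":1,"xyz":[-490,85,20],"angular":[0,0,0]}
    - {"grip":1,"xyz":[-490,85,20],"angular":[0,0,0]}
    - {"grip":1,"xyz":[-490,85,20],"angular":[0,0,0]}
    - {"grip":1,"xyz":[-490,85,20],"angular":[0,0,0]}
    - {"grip":1,"xyz":[-490,85,20],"angular":[0,0,0]}
    - {"grip":1,"xyz":[-490,85,20],"angular":[0,0,0]}
    - {"grip":1,"xyz":[-490,85,20],"angular":[0,0,0]}
    - {"grip":1,"xyz":[-490,85,20],"angular":[0,0,0]}
    - {"grip":1,"xyz":[-490,85,20],"angular":[0,0,0]}

```text
time_s: 2.25
tcp_pos: [0.4347, 0.2986, 0.2775]
ee_rot: [[-0.193, -0.981, -0.0], [-0.981, 0.193, -0.0], [0.0, 0.0, -1.0]]
wrist_force: [1.2, 0.1, -0.1]
gripper_width: 1.001
gripper_force: 0.0
```

move_arm:
  series:
    - {"grip":1,"xyz":[-40,13,20],"angular":[0,0,0]}
    - {"grip":1,"xyz":[-40,13,20],"angular":[0,0,0]}
    - {"grip":1,"xyz":[-40,13,20],"angular":[0,0,0]}
    - {"grip":1,"xyz":[-40,13,20],"angular":[0,0,0]}

```text
time_s: 2.65
tcp_pos: [0.4303, 0.3379, 0.258]
ee_rot: [[-0.194, -0.981, 0.0], [-0.981, 0.194, -0.0], [0.0, -0.0, -1.0]]
wrist_force: [0.2, -0.1, -0.2]
gripper_width: 1.0
gripper_force: 0.0
```

```bash
python3 - <<'E'
from h import *
s=r.sense();print(s['time_s'],s['tcp_pos'],s['joints'])
c=cap('wrist','w0.png');hsv=cv2.cvtColor(c['img'],cv2.COLOR_RGB2HSV);H,S,V=[hsv[...,i].astype(int) for i in range(3)]
o=((H<18)&(S>110)&(V>80)).astype(np.uint8)
cs,_=cv2.findContours(o,cv2.RETR_EXTERNAL,cv2.CHAIN_APPROX_NONE);k=max(cs,key=cv2.contourArea)
rc=cv2.minAreaRect(k);B=cv2.boxPoints(rc);print(rc,B)
W=np.array([onz(c,*p,.085,s) for p in B]);print(W,'ctr',onz(c,*rc[0],.085,s))
E
```

```text
2.65 [0.43027571 0.3378657  0.25798993] [ 5.51309176e+01  1.40204398e+01 -9.63726738e+00  1.45152201e-02
 -6.63483006e+01 -6.63011444e+01]
((256.0, 202.5), (59.0, 20.0), 90.0) [[246. 173.]
 [266. 173.]
 [266. 232.]
 [246. 232.]]
[[0.43727458 0.32758321 0.085     ]
 [0.41904309 0.33115774 0.085     ]
 [0.42992141 0.38929139 0.085     ]
 [0.44912947 0.38552455 0.085     ]] ctr [0.43369347 0.35762948 0.085     ]
```

View pics/w0.png

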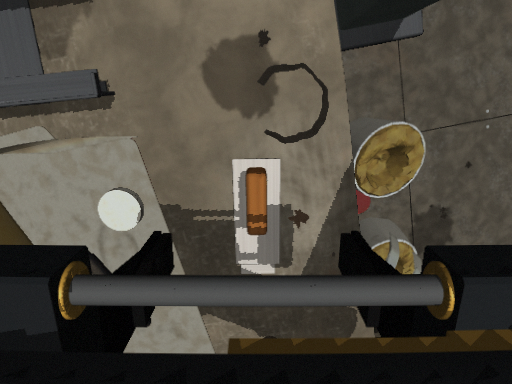

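The handle is upright in view at (256,202) between the fingers, and its yaw matches. I grip 20 mm forward of the handle centre to reduce the pitching torque.

move_arm:
  series:
    - {"grip":1,"xyz":[-40,0,45]}
    - {"grip":1,"xyz":[-40,0,85]}
    - {"grip":1,"xyz":[-40,0,120]}
    - {"grip":1,"xyz":[-40,0,145]}
    - {"grip":1,"xyz":[-40,0,165]}
    - {"grip":1,"xyz":[-40,0,182]}
    - {"grip":1,"xyz":[-40,0,182]}
    - {"grip":0,"xyz":[-40,0,182]}
    - {"grip":0,"xyz":[-40,0,182]}
    - {"grip":0,"xyz":[-40,0,182]}

```text
$.series[0]: bad value
```

move_arm:
  series:
    - {"grip":1,"xyz":[-40,0,45],"angular":[0,0,0]}
    - {"grip":1,"xyz":[-40,0,85],"angular":[0,0,0]}
    - {"grip":1,"xyz":[-40,0,120],"angular":[0,0,0]}
    - {"grip":1,"xyz":[-40,0,145],"angular":[0,0,0]}
    - {"grip":1,"xyz":[-40,0,165],"angular":[0,0,0]}
    - {"grip":1,"xyz":[-40,0,182],"angular":[0,0,0]}
    - {"grip":1,"xyz":[-40,0,182],"angular":[0,0,0]}
    - {"grip":0,"xyz":[-40,0,182],"angular":[0,0,0]}
    - {"grip":0,"xyz":[-40,0,182],"angular":[0,0,0]}
    - {"grip":0,"xyz":[-40,0,182],"angular":[0,0,0]}

```text
time_s: 3.7
tcp_pos: [0.4383, 0.3785, 0.0772]
ee_rot: [[-0.193, -0.981, 0.002], [-0.981, 0.193, 0.002], [-0.003, -0.001, -1.0]]
wrist_force: [0.8, 0.1, 0.6]
gripper_width: 0.809
gripper_force: 0.0
```

move_arm:
  series:
    - {"grip":0,"xyz":[0,0,0],"angular":[0,0,0]}
    - {"grip":0,"xyz":[0,0,0],"angular":[0,0,0]}
    - {"grip":0,"xyz":[0,0,0],"angular":[0,0,0]}
    - {"grip":0,"xyz":[0,0,0],"angular":[0,0,0]}
    - {"grip":0,"xyz":[0,0,0],"angular":[0,0,0]}

```text
time_s: 4.2
tcp_pos: [0.4377, 0.3781, 0.0757]
ee_rot: [[-0.193, -0.981, -0.0], [-0.981, 0.193, -0.0], [0.0, 0.0, -1.0]]
wrist_force: [-0.6, -0.6, 0.1]
gripper_width: 0.354
gripper_force: 0.0
```

move_arm:
  series:
    - {"grip":0,"xyz":[0,0,0],"angular":[0,0,0]}
    - {"grip":0,"xyz":[0,0,0],"angular":[0,0,0]}
    - {"grip":0,"xyz":[0,0,0],"angular":[0,0,0]}
    - {"grip":0,"xyz":[0,0,0],"angular":[0,0,0]}
    - {"grip":0,"xyz":[0,0,-10],"angular":[0,0,0]}
    - {"grip":0,"xyz":[0,0,-30],"angular":[0,0,0]}
    - {"grip":0,"xyz":[0,0,-50],"angular":[0,0,0]}
    - {"grip":0,"xyz":[0,0,-70],"angular":[0,0,0]}
    - {"grip":0,"xyz":[0,0,-80],"angular":[0,0,0]}
    - {"grip":0,"xyz":[0,0,-80],"angular":[0,0,0]}

```text
time_s: 5.2
tcp_pos: [0.4381, 0.3787, 0.1574]
ee_rot: [[-0.193, -0.981, 0.002], [-0.981, 0.193, 0.003], [-0.003, -0.001, -1.0]]
wrist_force: [-0.2, -0.2, -2.0]
gripper_width: 0.226
gripper_force: 29.9
```

move_arm:
  series:
    - {"grip":0,"xyz":[25,-4,0],"angular":[0,0,0.07]}
    - {"grip":0,"xyz":[70,-12,0],"angular":[0,0,0.2]}
    - {"grip":0,"xyz":[118,-20,0],"angular":[0,0,0.35]}
    - {"grip":0,"xyz":[166,-29,0],"angular":[0,0,0.5]}
    - {"grip":0,"xyz":[214,-38,0],"angular":[0,0,0.65]}
    - {"grip":0,"xyz":[262,-47,0],"angular":[0,0,0.8]}
    - {"grip":0,"xyz":[310,-56,0],"angular":[0,0,0.95]}
    - {"grip":0,"xyz":[356,-64,0],"angular":[0,0,1.1]}
    - {"grip":0,"xyz":[400,-72,0],"angular":[0,0,1.24]}
    - {"grip":0,"xyz":[428,-77,0],"angular":[0,0,1.34]}

```text
time_s: 6.2
tcp_pos: [0.4291, -0.0593, 0.1548]
ee_rot: [[-1.0, -0.03, -0.003], [-0.03, 1.0, -0.0], [0.003, -0.0, -1.0]]
wrist_force: [0.8, 0.3, -2.6]
gripper_width: 0.23
gripper_force: 29.9
```

```bash
python3 - <<'E'
from h import *
s=r.sense();print(s['time_s'],s['tcp_pos'],s['ee_rot'],s['joints'])
a=cap('wrist');b=cap('top');c=cap('scene')
im=np.hstack([cv2.resize(a['img'],(400,300)),cv2.resize(c['img'][110:310,150:417],(400,300),interpolation=cv2.INTER_CUBIC)])
im=np.vstack([im,cv2.resize(b['img'][120:270,200:400],(400,300),interpolation=cv2.INTER_CUBIC).repeat(1,0) if 0 else np.hstack([cv2.resize(b['img'][120:270,200:400],(400,300)),np.zeros((300,400,3),np.uint8)])])
cv2.imwrite('pics/m1.png',im[:,:,::-1])
E
```

```text
6.2 [ 0.42913404 -0.05926149  0.15481049] [[-9.99555244e-01 -2.97121660e-02 -2.54979881e-03]
 [-2.97116514e-02  9.99558483e-01 -2.39470310e-04]
 [ 2.55578822e-03 -1.63605071e-04 -9.99996721e-01]] [ 1.37688301e+01  9.14490249e+00 -3.28092976e+01 -2.87701770e-02
 -4.81909639e+01 -1.02047003e+02]
```

View pics/m1.png

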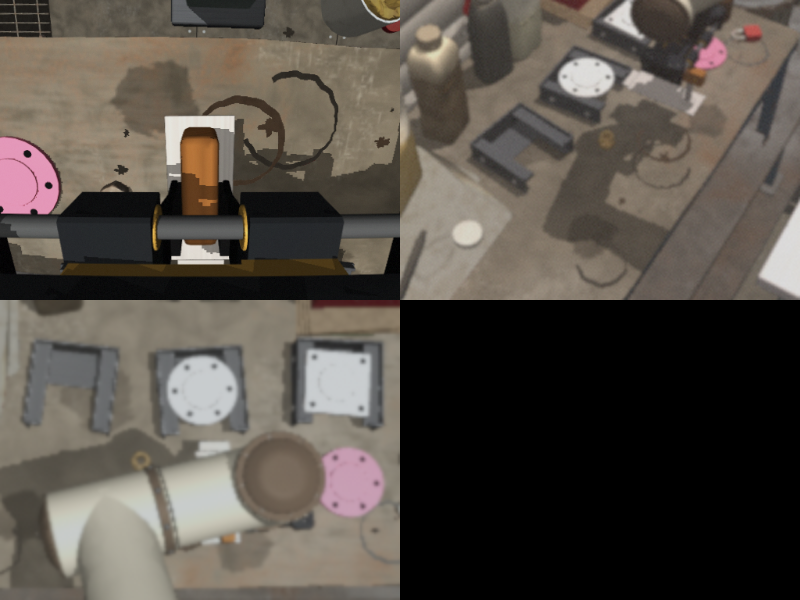

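move_arm:
  series:
    - {"grip":0,"xyz":[0,0,20],"angular":[0,0,0]}
    - {"grip":0,"xyz":[0,0,42],"angular":[0,0,0]}
    - {"grip":0,"xyz":[0,0,62],"angular":[0,0,0]}
    - {"grip":0,"xyz":[0,0,62],"angular":[0,0,0]}
    - {"grip":0,"xyz":[0,0,62],"angular":[0,0,0]}

```text
time_s: 6.85
tcp_pos: [0.4309, -0.0561, 0.0937]
ee_rot: [[-0.999, -0.039, -0.001], [-0.039, 0.999, -0.0], [0.001, -0.0, -1.0]]
wrist_force: [-0.3, 0.8, -1.8]
gripper_width: 0.223
gripper_force: 29.9
```

```bash
cat >> h.py <<'E'
def proj(c,P):
    K=np.array(c['camera_matrix']);R=cv2.Rodrigues(np.array(c['rvec'],float))[0]
    q=R@np.array(P)+np.array(c['tvec'],float).ravel();q=q[:2]/q[2];q=q*(1+c['k1']*(q@q))
    return K[:2,:2]@q+K[:2,2]
def lifter_pts(s):  # local points in lifter frame -> world, grip +20 ahead
    R=np.array(s['ee_rot']);o=np.array(s['tcp_pos'])
    f=lambda x,y,z:o+R@np.array([-(x-20),y,-(z)+6])
    return [f(120,28,-67),f(120,-28,-67),f(-30,28,-67),f(-30,-28,-67),f(120,0,-68.5)] if 0 else [o+R@np.array([-(x-20),y,6-z])/1 if 0 else o+R@(np.array([-(x-20),y,6-z])/1000) for x,y,z in((120,28,-67),(120,-28,-67),(-30,28,-67),(-30,-28,-67))]
E
python3 - <<'E'
from h import *
s=r.sense();print(s['time_s'],s['tcp_pos'],s['ee_rot'])
out=[]
for n in('top','scene'):
    c=cap(n);P=[proj(c,p) for p in lifter_pts(s)];print(n,np.round(P,1).tolist())
    m=np.mean(P[:2],0).astype(int);x0,y0=m[0]-33,m[1]-33
    print('origin',x0,y0)
    im=cv2.resize(c['img'][y0:y0+66,x0:x0+66],(396,396),interpolation=cv2.INTER_CUBIC)
    for p in P: cv2.circle(im,tuple(int(t) for t in ((p-[x0,y0]+.5)*6-.5)),2,(255,0,0),-1)
    out.append(im)
cv2.imwrite('pics/m2.png',np.hstack(out)[:,:,::-1])
E
```

```text
6.85 [ 0.43086383 -0.05613235  0.09366475] [[-9.99249697e-01 -3.87184608e-02 -9.61539935e-04]
 [-3.87180504e-02  9.99250077e-01 -4.41812572e-04]
 [ 9.77925157e-04 -4.04252127e-04 -9.99999440e-01]]
top [[292.9, 194.4], [310.7, 193.6], [295.9, 242.4], [314.0, 241.6]]
origin 268 160
scene [[295.5, 182.4], [304.6, 170.7], [342.1, 202.1], [350.4, 189.6]]
origin 267 143
```

View pics/m2.png

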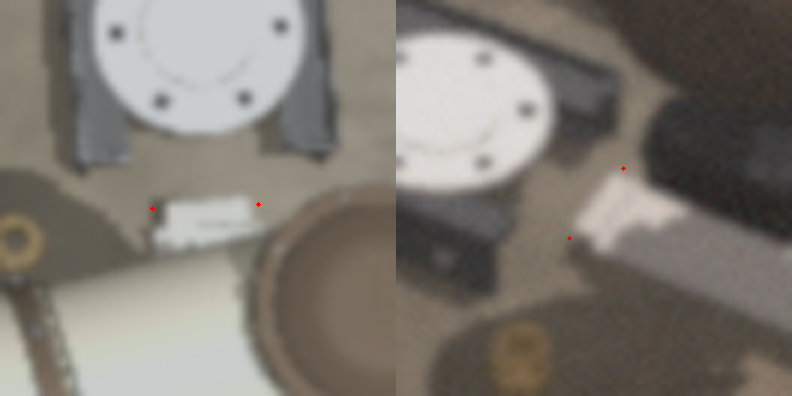

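The tip sits within about 3 mm of the prediction in both views. In the left crop it is at (206,199), on the lane axis, and the droop is small. I slide in.

move_arm:
  series:
    - {"grip":0,"xyz":[-15,0,0],"angular":[0,0,0]}
    - {"grip":0,"xyz":[-40,0,0],"angular":[0,0,0]}
    - {"grip":0,"xyz":[-65,0,0],"angular":[0,0,0]}
    - {"grip":0,"xyz":[-90,0,0],"angular":[0,0,0]}
    - {"grip":0,"xyz":[-112,0,0],"angular":[0,0,0]}
    - {"grip":0,"xyz":[-128,0,0],"angular":[0,0,0]}
    - {"grip":0,"xyz":[-128,0,0],"angular":[0,0,0]}
    - {"grip":0,"xyz":[-128,0,0],"angular":[0,0,0]}

```text
time_s: 7.75
tcp_pos: [0.5584, -0.0519, 0.0942]
ee_rot: [[-0.999, -0.037, 0.0], [-0.037, 0.999, 0.0], [-0.0, 0.0, -1.0]]
wrist_force: [-0.7, -0.3, -2.2]
gripper_width: 0.229
gripper_force: 29.9
```

move_arm:
  series:
    - {"grip":0,"xyz":[0,0,-7],"angular":[0,0,0]}
    - {"grip":0,"xyz":[0,0,-12],"angular":[0,0,0]}
    - {"grip":0,"xyz":[0,0,-15],"angular":[0,0,0]}
    - {"grip":0,"xyz":[0,0,-18],"angular":[0,0,0]}
    - {"grip":0,"xyz":[0,0,-21],"angular":[0,0,0]}
    - {"grip":0,"xyz":[0,0,-24],"angular":[0,0,0]}
    - {"grip":0,"xyz":[0,0,-27],"angular":[0,0,0]}
    - {"grip":0,"xyz":[0,0,-30],"angular":[0,0,0]}
    - {"grip":0,"xyz":[0,0,-30],"angular":[0,0,0]}

```text
time_s: 8.65
tcp_pos: [0.559, -0.052, 0.1242]
ee_rot: [[-0.999, -0.037, 0.001], [-0.037, 0.999, 0.0], [-0.001, 0.0, -1.0]]
wrist_force: [0.1, -0.3, -4.7]
gripper_width: 0.226
gripper_force: 29.9
```

```bash
python3 - <<'E'
from h import *
s=r.sense();print(s['time_s'],s['tcp_pos'],s['wrist_force'],s['moment'])
b=cap('top');c=cap('scene')
cv2.imwrite('pics/m3.png',np.hstack([cv2.resize(b['img'][125:225,240:340],(398,398),interpolation=cv2.INTER_CUBIC),cv2.resize(c['img'][110:210,225:325],(398,398),interpolation=cv2.INTER_CUBIC)])[:,:,::-1])
E
```

```text
8.65 [ 0.5589798  -0.05201364  0.12421275] [ 0.12540852 -0.25518763 -4.65630858] [-0.0087485   0.02684932 -0.02072898]
```

View pics/m3.png

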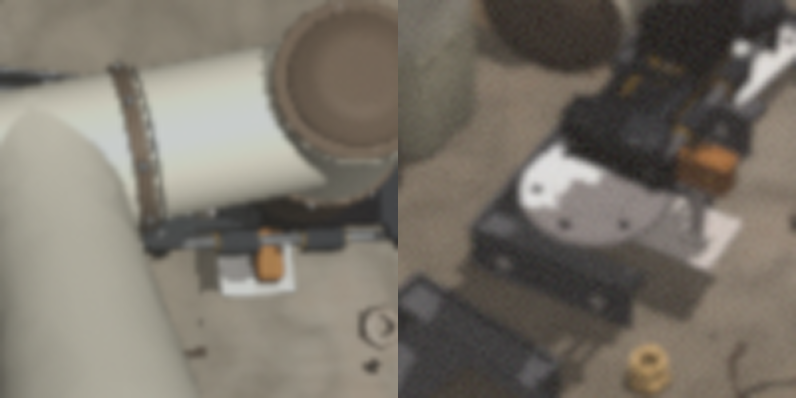

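The plate is riding level on the blade, seen at (595,195) in the right half and clear of the rails. I lift further and carry it slowly.

move_arm:
  series:
    - {"grip":0,"xyz":[0,0,-4],"angular":[0,0,0]}
    - {"grip":0,"xyz":[0,0,-10],"angular":[0,0,0]}
    - {"grip":0,"xyz":[0,0,-17],"angular":[0,0,0]}
    - {"grip":0,"xyz":[0,0,-24],"angular":[0,0,0]}
    - {"grip":0,"xyz":[0,0,-31],"angular":[0,0,0]}
    - {"grip":0,"xyz":[0,0,-37],"angular":[0,0,0]}
    - {"grip":0,"xyz":[0,0,-40],"angular":[0,0,0]}
    - {"grip":0,"xyz":[0,0,-40],"angular":[0,0,0]}

```text
time_s: 9.55
tcp_pos: [0.559, -0.052, 0.1644]
ee_rot: [[-0.999, -0.037, 0.001], [-0.037, 0.999, 0.0], [-0.001, 0.0, -1.0]]
wrist_force: [-0.9, -0.1, -4.5]
gripper_width: 0.222
gripper_force: 29.9
```

move_arm:
  series:
    - {"grip":0,"xyz":[0,2,0],"angular":[0,0,0.001]}
    - {"grip":0,"xyz":[0,6,0],"angular":[0,0,0.005]}
    - {"grip":0,"xyz":[-1,13,0],"angular":[0,0,0.01]}
    - {"grip":0,"xyz":[-1,22,0],"angular":[0,0,0.016]}
    - {"grip":0,"xyz":[-2,33,0],"angular":[0,0,0.023]}
    - {"grip":0,"xyz":[-3,45,0],"angular":[0,0,0.031]}
    - {"grip":0,"xyz":[-4,58,0],"angular":[0,0,0.04]}
    - {"grip":0,"xyz":[-5,71,0],"angular":[0,0,0.05]}
    - {"grip":0,"xyz":[-5,84,0],"angular":[0,0,0.06]}
    - {"grip":0,"xyz":[-6,97,0],"angular":[0,0,0.07]}

```text
time_s: 10.55
tcp_pos: [0.561, 0.0466, 0.1637]
ee_rot: [[-0.999, 0.033, -0.0], [0.033, 0.999, 0.0], [0.0, 0.0, -1.0]]
wrist_force: [-0.1, 0.8, -4.5]
gripper_width: 0.227
gripper_force: 29.9
```

move_arm:
  series:
    - {"grip":0,"xyz":[-1,13,0],"angular":[0,0,0.01]}
    - {"grip":0,"xyz":[-2,26,0],"angular":[0,0,0.02]}
    - {"grip":0,"xyz":[-3,39,0],"angular":[0,0,0.03]}
    - {"grip":0,"xyz":[-3,52,0],"angular":[0,0,0.04]}
    - {"grip":0,"xyz":[-4,65,0],"angular":[0,0,0.05]}
    - {"grip":0,"xyz":[-5,77,0],"angular":[0,0,0.06]}
    - {"grip":0,"xyz":[-5,88,0],"angular":[0,0,0.067]}
    - {"grip":0,"xyz":[-6,97,0],"angular":[0,0,0.073]}
    - {"grip":0,"xyz":[-6,104,0],"angular":[0,0,0.077]}
    - {"grip":0,"xyz":[-7,108,0],"angular":[0,0,0.079]}

```text
time_s: 11.55
tcp_pos: [0.5717, 0.1534, 0.1637]
ee_rot: [[-0.994, 0.112, -0.0], [0.112, 0.994, -0.0], [0.0, -0.0, -1.0]]
wrist_force: [0.2, -0.7, -4.3]
gripper_width: 0.23
gripper_force: 29.9
```

move_arm:
  series:
    - {"grip":0,"xyz":[0,2,0],"angular":[0,0,0]}
    - {"grip":0,"xyz":[0,2,0],"angular":[0,0,0]}
    - {"grip":0,"xyz":[0,2,0],"angular":[0,0,0]}

```text
time_s: 11.85
tcp_pos: [0.5718, 0.1545, 0.1637]
ee_rot: [[-0.994, 0.112, -0.0], [0.112, 0.994, -0.0], [0.0, -0.0, -1.0]]
wrist_force: [-0.5, -0.3, -3.1]
gripper_width: 0.228
gripper_force: 29.9
```

```bash
python3 - <<'E'
from h import *
s=r.sense();R=np.array(s['ee_rot']);print(s['time_s'],s['tcp_pos'],R,s['wrist_force'],s['moment'])
u=np.array([.9938,-.1113,0]);t=np.array([.6263,.1555,s['tcp_pos'][2]])-.0618*u
print('fix mm',R.T@(t-s['tcp_pos'])*1000,'yaw',np.degrees(np.arctan2(-R[1,0],-R[0,0])))
c=cap('scene');b=cap('top')
P=np.array(s['tcp_pos'])+R@np.array([-.0618,0,.073]);print('pred plate',P,proj(c,P+[0,0,.006]),proj(b,P+[0,0,.006]))
cv2.imwrite('pics/m4.png',np.hstack([cv2.resize(b['img'][100:220,190:310],(398,398),interpolation=cv2.INTER_CUBIC),cv2.resize(c['img'][120:240,170:290],(398,398),interpolation=cv2.INTER_CUBIC)])[:,:,::-1])
E
```

```text
11.85 [0.57182426 0.15446494 0.16372452] [[-9.93667573e-01  1.12359698e-01 -2.30077483e-04]
 [ 1.12359736e-01  9.93667582e-01 -1.60982008e-04]
 [ 2.10532647e-04 -1.85814046e-04 -9.99999961e-01]] [-0.54448093 -0.33487787 -3.12476019] [0.01130436 0.07577009 0.00302681]
fix mm [7.78629586e+00 7.08339244e+00 3.23075677e-04] yaw -6.451362127877788
pred plate [0.63321612 0.14750935 0.09071151] [230.275401   186.65431811] [237.22745883 156.43416548]
```

View pics/m4.png

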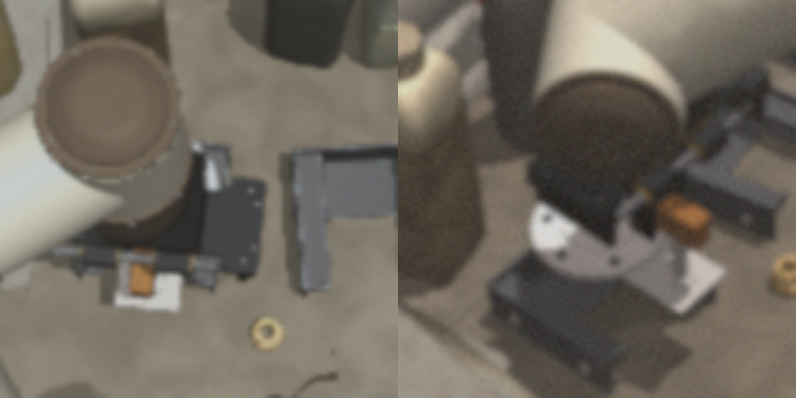

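The plate sits level over the empty stand, at about (598,225) in the right half. I apply an 8/7 mm fix, lower, and withdraw.

move_arm:
  series:
    - {"grip":0,"xyz":[3,2,0],"angular":[0,0,0]}
    - {"grip":0,"xyz":[6,5,0],"angular":[0,0,0]}
    - {"grip":0,"xyz":[8,7,0],"angular":[0,0,0]}
    - {"grip":0,"xyz":[8,7,4],"angular":[0,0,0]}
    - {"grip":0,"xyz":[8,7,10],"angular":[0,0,0]}
    - {"grip":0,"xyz":[8,7,18],"angular":[0,0,0]}
    - {"grip":0,"xyz":[8,7,26],"angular":[0,0,0]}
    - {"grip":0,"xyz":[8,7,34],"angular":[0,0,0]}
    - {"grip":0,"xyz":[8,7,40],"angular":[0,0,0]}
    - {"grip":0,"xyz":[8,7,44],"angular":[0,0,0]}

```text
time_s: 12.95
tcp_pos: [0.5645, 0.1625, 0.1188]
ee_rot: [[-0.994, 0.112, -0.001], [0.112, 0.994, -0.001], [0.001, -0.001, -1.0]]
wrist_force: [0.3, -0.1, -4.6]
gripper_width: 0.225
gripper_force: 29.9
```

move_arm:
  series:
    - {"grip":0,"xyz":[0,0,3],"angular":[0,0,0]}
    - {"grip":0,"xyz":[0,0,6],"angular":[0,0,0]}
    - {"grip":0,"xyz":[0,0,8],"angular":[0,0,0]}
    - {"grip":0,"xyz":[0,0,10],"angular":[0,0,0]}
    - {"grip":0,"xyz":[0,0,12],"angular":[0,0,0]}
    - {"grip":0,"xyz":[0,0,14],"angular":[0,0,0]}
    - {"grip":0,"xyz":[0,0,17],"angular":[0,0,0]}
    - {"grip":0,"xyz":[0,0,21],"angular":[0,0,0]}
    - {"grip":0,"xyz":[0,0,25],"angular":[0,0,0]}
    - {"grip":0,"xyz":[0,0,25],"angular":[0,0,0]}

```text
time_s: 13.95
tcp_pos: [0.5643, 0.1624, 0.094]
ee_rot: [[-0.994, 0.112, -0.001], [0.112, 0.994, -0.001], [0.001, -0.001, -1.0]]
wrist_force: [-0.4, -0.4, -1.9]
gripper_width: 0.226
gripper_force: 29.9
```

```bash
python3 - <<'E'
from h import *
s=r.sense();print(s['time_s'],s['tcp_pos'],s['wrist_force'])
b=cap('top');c=cap('scene')
cv2.imwrite('pics/m5.png',np.hstack([cv2.resize(b['img'][100:220,190:310],(398,398),interpolation=cv2.INTER_CUBIC),cv2.resize(c['img'][130:230,180:280],(398,398),interpolation=cv2.INTER_CUBIC)])[:,:,::-1])
E
```

```text
13.95 [0.56430621 0.16244955 0.09397185] [-0.38291175 -0.43479425 -1.94688422]
```

View pics/m5.png

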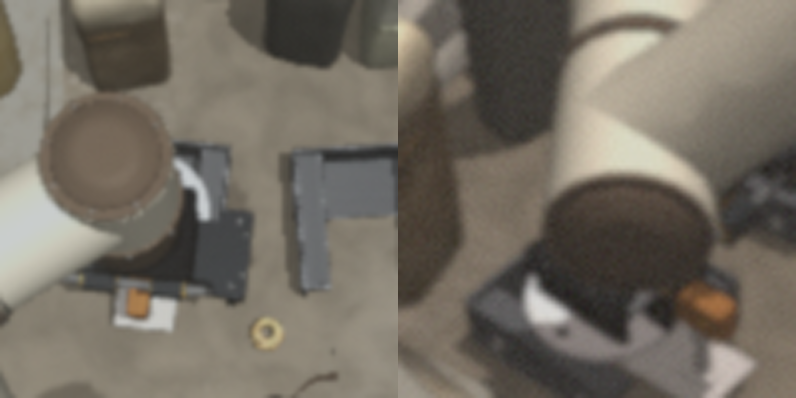

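The wrist load is back to the lifter alone (−1.9 N), and the plate is inside the stand, so I withdraw along the lane.

move_arm:
  series:
    - {"grip":0,"xyz":[8,0,0],"angular":[0,0,0]}
    - {"grip":0,"xyz":[22,0,0],"angular":[0,0,0]}
    - {"grip":0,"xyz":[40,0,0],"angular":[0,0,0]}
    - {"grip":0,"xyz":[60,0,0],"angular":[0,0,0]}
    - {"grip":0,"xyz":[80,0,0],"angular":[0,0,0]}
    - {"grip":0,"xyz":[100,0,0],"angular":[0,0,0]}
    - {"grip":0,"xyz":[120,0,0],"angular":[0,0,0]}
    - {"grip":0,"xyz":[138,0,0],"angular":[0,0,0]}
    - {"grip":0,"xyz":[145,0,0],"angular":[0,0,0]}
    - {"grip":0,"xyz":[145,0,0],"angular":[0,0,0]}

```text
time_s: 15.05
tcp_pos: [0.42, 0.179, 0.0952]
ee_rot: [[-0.994, 0.111, 0.0], [0.111, 0.994, 0.0], [-0.0, 0.0, -1.0]]
wrist_force: [-0.1, -0.2, -2.0]
gripper_width: 0.229
gripper_force: 29.9
```

```bash
python3 - <<'E'
from h import *
s=r.sense();print(s['time_s'],s['tcp_pos'],s['wrist_force'])
b=cap('top');c=cap('scene')
hsv=cv2.cvtColor(b['img'],cv2.COLOR_RGB2HSV);m=((hsv[...,1]<40)&(hsv[...,2]>165)).astype(np.uint8);m[:, :212]=0;m[:,262:]=0;m[:138]=0;m[190:]=0
cs,_=cv2.findContours(m,cv2.RETR_EXTERNAL,cv2.CHAIN_APPROX_NONE)
for k in cs:
    if cv2.contourArea(k)>50:
        rc=cv2.minEnclosingCircle(k);print(cv2.contourArea(k),rc,onz(b,*rc[0],.042))
cv2.imwrite('pics/m6.png',np.hstack([cv2.resize(b['img'][120:240,190:310],(398,398),interpolation=cv2.INTER_CUBIC),cv2.resize(c['img'][140:280,180:320],(398,398),interpolation=cv2.INTER_CUBIC)])[:,:,::-1])
E
```

```text
15.05 [0.42001501 0.17899203 0.09517422] [-0.11540907 -0.19769863 -1.99404874]
891.5 ((235.0, 163.0), 17.49295425415039) [0.62691322 0.15746388 0.042     ]
```

View pics/m6.png

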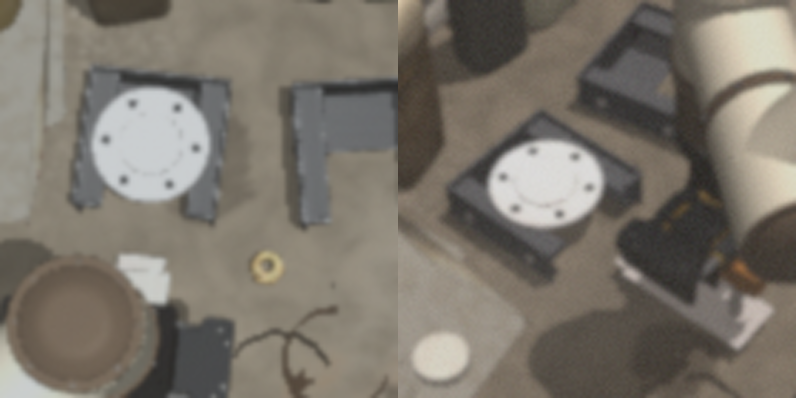

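The plate is centred in the stand, about 2 mm off, at (151,143) in the left crop, and the blade is clear in front. I set the lifter down.

move_arm:
  series:
    - {"grip":0,"xyz":[10,0,4],"angular":[0,0,0]}
    - {"grip":0,"xyz":[20,0,9],"angular":[0,0,0]}
    - {"grip":0,"xyz":[20,0,13],"angular":[0,0,0]}
    - {"grip":0,"xyz":[20,0,16],"angular":[0,0,0]}
    - {"grip":0,"xyz":[20,0,18],"angular":[0,0,0]}
    - {"grip":0,"xyz":[20,0,19],"angular":[0,0,0]}
    - {"grip":0,"xyz":[20,0,19],"angular":[0,0,0]}
    - {"grip":0,"xyz":[20,0,19],"angular":[0,0,0]}

```text
time_s: 15.95
tcp_pos: [0.401, 0.1812, 0.0758]
ee_rot: [[-0.994, 0.112, 0.0], [0.112, 0.994, 0.0], [-0.0, 0.0, -1.0]]
wrist_force: [-0.8, -0.4, -1.4]
gripper_width: 0.232
gripper_force: 29.9
```

move_arm:
  series:
    - {"grip":0.3,"xyz":[0,0,0],"angular":[0,0,0]}
    - {"grip":0.3,"xyz":[0,0,0],"angular":[0,0,0]}
    - {"grip":0.6,"xyz":[0,0,0],"angular":[0,0,0]}
    - {"grip":0.8,"xyz":[0,0,0],"angular":[0,0,0]}
    - {"grip":0.8,"xyz":[0,0,0],"angular":[0,0,0]}
    - {"grip":0.8,"xyz":[0,0,0],"angular":[0,0,0]}
    - {"grip":0.8,"xyz":[0,0,0],"angular":[0,0,0]}
    - {"grip":0.8,"xyz":[0,0,0],"angular":[0,0,0]}
    - {"grip":0.8,"xyz":[0,0,0],"angular":[0,0,0]}

```text
time_s: 16.85
tcp_pos: [0.4008, 0.1812, 0.0757]
ee_rot: [[-0.994, 0.112, -0.0], [0.112, 0.994, 0.0], [0.0, 0.0, -1.0]]
wrist_force: [0.2, 0.3, 1.0]
gripper_width: 0.778
gripper_force: 0.0
```

move_arm:
  series:
    - {"grip":0.8,"xyz":[0,0,-10],"angular":[0,0,0]}
    - {"grip":0.8,"xyz":[0,0,-30],"angular":[0,0,0]}
    - {"grip":0.8,"xyz":[0,0,-60],"angular":[0,0,0]}
    - {"grip":0.8,"xyz":[0,0,-100],"angular":[0,0,0]}
    - {"grip":0.8,"xyz":[0,0,-140],"angular":[0,0,0]}
    - {"grip":0.8,"xyz":[0,0,-150],"angular":[0,0,0]}
    - {"grip":0.8,"xyz":[0,0,-150],"angular":[0,0,0]}
    - {"grip":0.8,"xyz":[0,0,-150],"angular":[0,0,0]}

```text
time_s: 17.65
tcp_pos: [0.4, 0.1807, 0.225]
ee_rot: [[-0.994, 0.112, -0.001], [0.112, 0.994, -0.001], [0.001, -0.001, -1.0]]
wrist_force: [-0.2, -1.1, -0.4]
gripper_width: 0.804
gripper_force: 0.0
```

```bash
python3 - <<'E'
from h import *
s=r.sense();print(s['time_s'],s['tcp_pos'],s['gripper_width'])
w=cap('wrist');c=cap('scene')
cv2.imwrite('pics/m7.png',np.hstack([cv2.resize(w['img'],(398,298)),cv2.resize(c['img'][140:290,180:380],(398,298),interpolation=cv2.INTER_CUBIC)])[:,:,::-1])
E
```

```text
17.65 [0.40003388 0.18065536 0.22501904] 0.8037125794042378
```

View pics/m7.png

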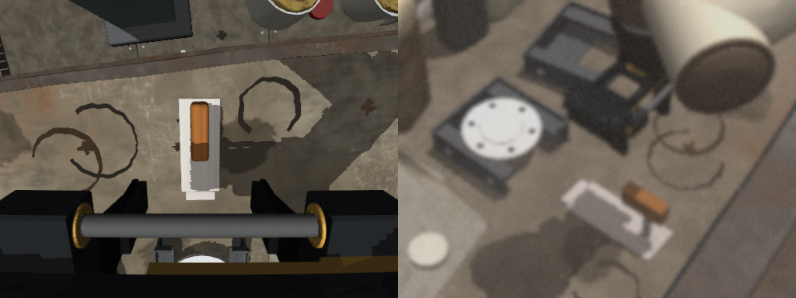

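The lifter stands upright on its blade, at (200,145) in the left half and (620,215) in the right. It is clear of the plate, which lies flat in its stand at (502,127). I hand the job in.

```bash
python3 -c "
from station import r
print(r.finish_job())"
```

```text
the job is handed in; nothing more can be done
None
```

The job is handed in at about 18 s: the round plate lies flat on stand_c's rails, measured about 2 mm off centre; the lifter is released and stands upright on the bench clear of it, and the square plate was never approached. The hand-in returned no verdict.

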